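# Start up the saw bench in order

## Task

Power up the bench for sawing at the grey switch box: press the red main switch on, then the green dust-extractor switch, then the yellow saw switch, each by pushing its raised end (the one with the white bar) fully down so that it stays on. Never switch one on before the one that precedes it, leave the blue lamp switch on, and do not lift or shift the things lying around.

Things in the scene. Friction and masses are not known exactly. Their poses are not given: they have to be found in the camera images.
- switch_box: fixed grey steel bench switch box, 200 (x) by 360 (y) by 60 mm high, origin at the centre of its underside on the bench; four rocker switches in a row along its y, in any order, 78 mm apart, 35 mm to the -x side of its middle, each on a black housing 92 by 56 mm whose top is 80 mm above the bench; the back part (+x) is a ledge with small things on it
- main_switch (a joint): red main switch: paddle rocker 76 by 36 mm, hinged across its middle, a shallow V of two 38 mm flat facets. 0 = off (far, +x facet raised 0.28 rad, near facet level); 0.28 = fully on (far facet level, near raised). Friction holds it where left; about 2 to 3 N at the press point moves it; hard stops at both ends. Starts off.
- main_press (a point): top face of the far (+x) facet of the red main rocker, on its centre line, 22 mm from the hinge, 16 mm short of the facet's outer end; white bar 8 mm further out. Moves with the rocker: 94 mm above the bench when off, 88 mm (= hinge height) when on. x axis: along the rocker away from the hinge, dipping as it goes on; y: along the hinge.
- extractor_switch (a joint): green dust-extractor switch: paddle rocker 76 by 36 mm, hinged across its middle, a shallow V of two 38 mm flat facets. 0 = off (far, +x facet raised 0.28 rad, near facet level); 0.28 = fully on (far facet level, near raised). Friction holds it where left; about 2 to 3 N at the press point moves it; hard stops at both ends. Starts off.
- extractor_press (a point): top face of the far (+x) facet of the green dust-extractor rocker, on its centre line, 22 mm from the hinge, 16 mm short of the facet's outer end; white bar 8 mm further out. Moves with the rocker: 94 mm above the bench when off, 88 mm (= hinge height) when on. x axis: along the rocker away from the hinge, dipping as it goes on; y: along the hinge.
- saw_switch (a joint): yellow saw switch: paddle rocker 76 by 36 mm, hinged across its middle, a shallow V of two 38 mm flat facets. 0 = off (far, +x facet raised 0.28 rad, near facet level); 0.28 = fully on (far facet level, near raised). Friction holds it where left; about 2 to 3 N at the press point moves it; hard stops at both ends. Starts off.
- saw_press (a point): top face of the far (+x) facet of the yellow saw rocker, on its centre line, 22 mm from the hinge, 16 mm short of the facet's outer end; white bar 8 mm further out. Moves with the rocker: 94 mm above the bench when off, 88 mm (= hinge height) when on. x axis: along the rocker away from the hinge, dipping as it goes on; y: along the hinge.
- lamp_switch (a joint): blue lamp switch: paddle rocker 76 by 36 mm, hinged across its middle, a shallow V of two 38 mm flat facets. 0 = off (far, +x facet raised 0.28 rad, near facet level); 0.28 = fully on (far facet level, near raised). Friction holds it where left; about 2 to 3 N at the press point moves it; hard stops at both ends. Starts on.
- lamp_press (a point): top face of the far (+x) facet of the blue lamp rocker, on its centre line, 22 mm from the hinge, 16 mm short of the facet's outer end; white bar 8 mm further out. Moves with the rocker: 94 mm above the bench when off, 88 mm (= hinge height) when on. x axis: along the rocker away from the hinge, dipping as it goes on; y: along the hinge.
- tape_roll: roll of blue tape lying flat on the back ledge of the switch box, 60 mm across, 24 mm high; origin at the centre of its underside. A bystander.
- small_tin: small tin, orange below and white on top, on the back ledge of the switch box, 50 mm across, 36 mm high; origin at the centre of its underside. A bystander.
- glue_bottle: green bottle, yellow label and orange cap, 56 mm across, 160 mm high, on the bench to the left; origin at the centre of its underside. A bystander.
- spray_can: white can with blue band, 52 mm across, 150 mm high, on the bench to the right; origin at the centre of its underside. A bystander.
- screwdriver: red-handled screwdriver lying on the bench to the right; origin on its underside, part way along; it lies along its x, handle to -x. A bystander.
- hammer: hammer with wooden handle lying on the bench to the left; origin on its underside, part way along; it lies along its x, handle to -x. A bystander.
- spring_clamp: black and orange spring clamp, 130 mm long, 20 mm high, lying on the bench to the right; origin at the centre of its underside. A bystander.

How it is judged:
On the way, in this order (a step that is already met when the one before it is completed fails the run):
1. the red main switch is pressed on (value of joint each of main_switch, lamp_switch above 0.22 rad), for 0.2 s.
2. the green dust-extractor switch is pressed on (value of joint each of extractor_switch, lamp_switch above 0.22 rad), for 0.2 s.
3. the yellow saw switch is pressed on (value of joint each of saw_switch, lamp_switch above 0.22 rad), for 0.2 s.
At the end, for the whole second after the job is handed in: the red, green and yellow switches are all on (above 0.22 of 0.28 rad), the blue lamp switch is still on, and every bystander lies at rest within 30 mm of where it was (all of step 3 and value of joint each of main_switch, extractor_switch above 0.22 rad and distance of each of tape_roll, small_tin, glue_bottle, spray_can, screwdriver, hammer, spring_clamp from where it was at the start of the episode below 0.03 m and linear speed of each of tape_roll, small_tin, glue_bottle, spray_can, screwdriver, hammer, spring_clamp below 0.02 m/s); the robot touches nothing.
It fails at once if the green switch goes on while the red is off (value of joint extractor_switch above 0.12 rad and not (value of joint main_switch above 0.22 rad)).
It fails at once if the yellow switch goes on while the red or green is off (value of joint saw_switch above 0.12 rad and (not (value of joint main_switch above 0.22 rad) or not (value of joint extractor_switch above 0.22 rad))).
It fails at once if the blue lamp switch is switched off (value of joint lamp_switch below 0.16 rad).
It fails at once if one of the things lying around is lifted or shifted by more than 30 mm (distance of any of tape_roll, small_tin, glue_bottle, spray_can, screwdriver, hammer, spring_clamp from where it was at the start of the episode above 0.03 m).
It also fails if it takes over 38 s, if anything falls off the work surface, if the arm or the gripper's body presses on something with over 40 N, if the wrist force passes 120 N, or if a joint passes its speed limit or range.

## Robot

A 6-joint arm with a two-finger parallel gripper is mounted at the origin on the work surface. World frame = base frame: x ahead of the robot, y to its left, z up, the work surface at z = 0. Lengths are in m, angles in rad, forces in N, time in s.
With the tool pointing down it reaches from about 0.4 to 0.825 m from the base axis. Payload 7 kg.
Tool frame: the origin (TCP) lies midway between the tips of the shut fingers; the grasp point (between the pads) lies hold_point_z behind it (hold_point_z is the distance from the TCP to the grasp point, in m); z points along the fingers, y is the line along which they close (so a half turn about z gives the same grasp; the last joint's range is limited). The gripper opens to 88 mm and grips with 3 to 60 N. Pads are 19 mm wide; open, the fingers measure 130 mm over their backs; the gripper's body (78 mm by 193 mm) begins 47 mm behind the grasp point.
Start: joints at [-0.86, 0.359, 0.012, 0, -1.224, -0.288], TCP at [0.277, -0.616, 0.227] pointing down, gripper open.
Joint ranges: [-3.07, 3.07], [-1.43, 2.12], [-1.02, 1.25], [-3.03, 1.67], [-3.05, -0], [-3.03, 3.03]. Speed limits (rad/s): [2.39, 2.39, 3.01, 3.14, 3.14, 3.14].

## Interface

Orientations are given as [roll, pitch, yaw] about the fixed x, y, z axes, in that order (R = Rz(yaw) Ry(pitch) Rx(roll)).
In Python, from station import * gives the robot as it stands.
- The arm moves only by the tool apply_moves, never from a script. Its argument "steps" is a list of rows, each an object with "translation": the shift along the world's x, y, z scaled (see below), a list of three; "rotation": the turn, a rotation vector about the world's x, y, z scaled (see below), a list of three. A call has exactly 10 rows; each row is the pose to reach, as a shift and turn from the pose commanded when the call began; what a row does not reach only later rows make up. The controller multiplies each number of a shift by 250 mm and each number of a turn by 30 degrees. A row lasts 1/12 s, in which the tool goes at most 41.7 mm and 7.16 degrees, less where a joint would pass 70% of its speed; a pose out of reach is approached as far as the arm can. A call with a number of a shift or a turn outside -1 to 1 is refused whole. A call with a gripper value outside its range is refused whole. "jaw" is the closure, from -1 (fully open) to 1 (shut), so that 0 is half open, set as the call begins (left out, the last holds). The fingers move at their own pace and stop on an object; "newtons" is the grip in N (left out, the last holds). Time passes only in rows, so rows that repeat a pose let the fingers close, or fill a call up. It gives the time, the measured TCP pose, the force, the opening and the grip force at its end, in the units of the state.
- get_state(): the state, without advancing time (a new reading comes with each control period).
- grab_frame(name): name is "scene" or "top"; returns the picture (400x640x3 uint8, blue, green, red); there is no depth.
- camera_model(name): a dict with "fx", "fy", "cx", "cy" (pixels), "k1" (the pictures are not rectified: a ray, as slopes to the right and down, at radius r is drawn at 1 + k1 r^2 times it, then the intrinsics apply), "xyz" and "rotation" of the camera in the world. Camera axes: x right, y down, z forward; pixel columns grow to the right and rows downward; lengths in m; the calibration is good to about 2 mm. A picture is of the moment at which its call begins. camera_model takes no time and is no camera call.
- job_done(): hands the job in; it is judged then, once.
The state is a dict: "t": time; "q": joint angles; "qd": joint speeds; "joint_efforts": joint torques, N m; "eef_pos": TCP position; "ee_rot": TCP orientation; "force": force on the tool from outside, world axes, zero at the start; "moment": the same for the moment, N m; "width": finger opening in m; "gripper_force": force on a finger pad.
Only numpy, scipy, OpenCV 4.12 (cv2) and the standard library are available. Lean on these libraries where they do the work, as an engineer would, in place of code of your own. Each camera call takes 0.05 s, during which the arm holds its last target. There are 200 camera calls.

## Working session

There is one attempt and no reset: what is moved stays moved. The work goes in short steps, Python scripts to look and compute and a tool call to move; the robot and the scene stay as the last step left them, time stands still between calls to the robot, and variables do not carry over. Pictures are saved under pics/ and viewed, at most 10 in all, crops included, and the job is handed in when it is done.

Besides the shell and the picture viewer there is one more tool, called after "Call:" in YAML: its name, and indented under it one key for each argument. apply_moves: Moves the arm, as the interface text tells. Shifts and turns lie within -1 to 1; 1 stands for 250 mm of shift or 30 degrees of turn. Its arguments: {"type":"object","properties":{"steps":{"type":"array"},"jaw":{"type":"number"},"newtons":{"type":"number"}},"required":["steps"]}

```bash
mkdir -p pics; python3 - <<'E'
from station import *
import cv2
for n in("top","scene"):
    cv2.imwrite(f"pics/{n}0.png",grab_frame(n)); print(camera_model(n))
s=get_state(); print(s["t"],s["eef_pos"],s["ee_rot"],s["width"],s["force"])
E
```

```text
{'fx': 372.18965131746324, 'fy': 372.18965131746324, 'cx': 320.35563491718887, 'cy': 197.57289820009228, 'k1': -0.050473196707240126, 'xyz': array([ 0.41247603, -0.05090437,  1.0716917 ]), 'rotation': array([-3.03728614,  0.02619147, -1.56537111])}
{'fx': 440.780617337705, 'fy': 440.780617337705, 'cx': 319.56589516197454, 'cy': 202.87733880825152, 'k1': -0.01910722126306224, 'xyz': array([ 1.20018959, -0.37930805,  1.01021599]), 'rotation': array([-2.46142916, -0.01584284,  1.12384185])}
0.1 [ 0.27675266 -0.61519279  0.22573728] [ 3.14015771e+00 -1.05864214e-04 -2.71894175e+00] 0.08764884731472546 [-0.15842003 -0.23012708 -0.92608269]
```

View pics/top0.png

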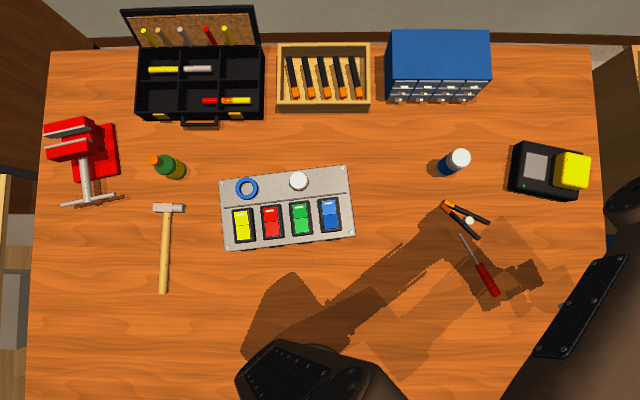

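View pics/scene0.png

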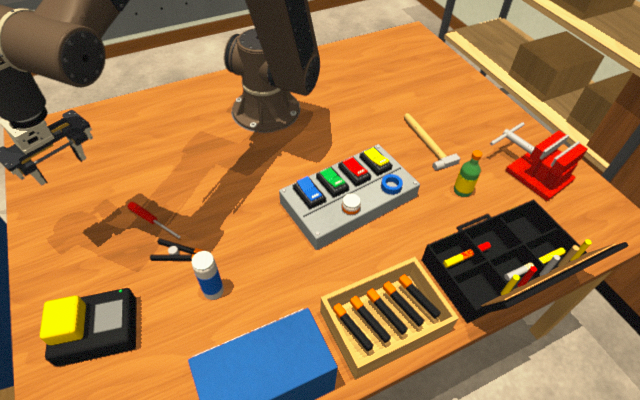

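Top view: the box is at columns 220–355, rows 165–250. The rockers run left to right yellow (242,224), red (271,221), green (301,218), blue (330,215). The tape is at (247,188) and the tin at (298,181), on the ledge. The scene view shows the same order. Next I'll measure the rockers by colour.

```bash
cat > h.py <<'E'
import numpy as np, cv2
from scipy.spatial.transform import Rotation as R
from station import *
HS={"yellow":((22,130,90),(35,255,255)),"red":((0,150,90),(5,255,255)),"green":((45,110,60),(80,255,255)),"blue":((100,110,80),(120,255,255))}
def ray(c,uv,z):
    K=np.array([[c["fx"],0,c["cx"]],[0,c["fy"],c["cy"]],[0,0,1]])
    p=cv2.undistortPoints(np.array([[uv]],float),K,np.array([c["k1"],0,0,0]))[0,0]
    d=R.from_euler("xyz",c["rotation"]).apply([*p,1]); return c["xyz"]+d*(z-c["xyz"][2])/d[2]
def proj(c,P):
    K=np.array([[c["fx"],0,c["cx"]],[0,c["fy"],c["cy"]],[0,0,1]])
    q=R.from_euler("xyz",c["rotation"]).inv().apply(np.array(P)-c["xyz"]); q=q/q[2]
    f=1+c["k1"]*(q[0]**2+q[1]**2); return K[:2,:2]@(q[:2]*f)+K[:2,2]
def blobs(img,roi):
    x0,y0,x1,y1=roi; hsv=cv2.cvtColor(img[y0:y1,x0:x1],cv2.COLOR_BGR2HSV); o={}
    for k,(a,b) in HS.items():
        m=cv2.inRange(hsv,a,b); cs,_=cv2.findContours(m,cv2.RETR_EXTERNAL,cv2.CHAIN_APPROX_NONE)
        r=cv2.minAreaRect(max(cs,key=cv2.contourArea)); o[k]=(np.array(r[0])+[x0,y0],r[1],r[2])
    return o
E
python3 - <<'E'
from h import *
np.set_printoptions(precision=4,suppress=True)
for n,roi in(("top",(215,200,360,255)),("scene",(280,140,420,215))):
    c=camera_model(n); b=blobs(cv2.imread(f"pics/{n}0.png"),roi); P=[]
    for k in HS:
        p=ray(c,b[k][0],.09); P.append(p[:2]); print(n,k,b[k],p)
    P=np.array(P); d=np.diff(P,axis=0); print(np.linalg.norm(d,axis=1)); v=P[0]-P[3]; print("yaw",np.arctan2(-v[0],v[1]))
c=camera_model("top")
for uv in((219,181),(347,165),(355,236),(225,251)): print(ray(c,uv,.06))
E
```

```text
top yellow (array([241.8615, 224.8923]), (28.52798843383789, 13.891889572143555), 82.87498474121094) [0.4417 0.1834 0.09  ]
top red (array([270.9231, 221.3846]), (29.024126052856445, 13.643819808959961), 82.87498474121094) [0.4514 0.1059 0.09  ]
top green (array([299.9935, 217.7009]), (28.613441467285156, 13.811107635498047), 82.40535736083984) [0.4615 0.0289 0.09  ]
top blue (array([329.0087, 214.0655]), (28.15087127685547, 14.009352684020996), 82.40535736083984) [ 0.4714 -0.0477  0.09  ]
[0.078  0.0777 0.0773]
yaw 0.12805166052193254
scene yellow (array([375.8049, 156.7439]), (25.612499237060547, 11.713032722473145), 38.65980911254883) [0.4473 0.1814 0.09  ]
scene red (array([354.75, 166.75]), (24.748737335205078, 11.31370735168457), 45.0) [0.457  0.1055 0.09  ]
scene green (array([332. , 177.5]), (24.748737335205078, 12.020814895629883), 45.0) [0.4669 0.0272 0.09  ]
scene blue (array([392. , 183.5]), (19.0, 20.0), 90.0) [0.5575 0.1695 0.09  ]
[0.0765 0.079  0.1687]
yaw 1.4636539142463654
[0.5638 0.2581 0.06  ]
[ 0.6087 -0.0968  0.06  ]
[ 0.4142 -0.118   0.06  ]
[0.3713 0.2352 0.06  ]
```

Call:
apply_moves:
  jaw: 1
  newtons: 20
  steps:
    - {"translation": [0.03,0.07,0],"rotation": [0,0,-0.05]}
    - {"translation": [0.08,0.19,0],"rotation": [0,0,-0.13]}
    - {"translation": [0.13,0.32,0],"rotation": [0,0,-0.21]}
    - {"translation": [0.18,0.45,0],"rotation": [0,0,-0.29]}
    - {"translation": [0.23,0.58,0],"rotation": [0,0,-0.37]}
    - {"translation": [0.28,0.7,0],"rotation": [0,0,-0.45]}
    - {"translation": [0.33,0.82,0],"rotation": [0,0,-0.52]}
    - {"translation": [0.37,0.92,0],"rotation": [0,0,-0.56]}
    - {"translation": [0.39,0.98,0],"rotation": [0,0,-0.56]}
    - {"translation": [0.4,1,0],"rotation": [0,0,-0.56]}

```text
t: 0.93
eef_pos: [0.3774, -0.3634, 0.2266]
ee_rot: [3.141, 0.0, -3.01]
force: [-0.4, -0.3, -0.7]
width: 0.0263
gripper_force: 0.0
```

Call:
apply_moves:
  steps:
    - {"translation": [0.03,0.07,0],"rotation": [0,0,0]}
    - {"translation": [0.08,0.19,0],"rotation": [0,0,0]}
    - {"translation": [0.13,0.32,0],"rotation": [0,0,0]}
    - {"translation": [0.18,0.45,0],"rotation": [0,0,0]}
    - {"translation": [0.23,0.58,0],"rotation": [0,0,0]}
    - {"translation": [0.28,0.7,0],"rotation": [0,0,0]}
    - {"translation": [0.33,0.82,0],"rotation": [0,0,0]}
    - {"translation": [0.37,0.92,0],"rotation": [0,0,0]}
    - {"translation": [0.39,0.98,0],"rotation": [0,0,0]}
    - {"translation": [0.4,1,0],"rotation": [0,0,0]}

```text
t: 1.77
eef_pos: [0.4776, -0.1139, 0.2264]
ee_rot: [3.141, -0.0, -3.01]
force: [0.0, -0.4, 0.0]
width: 0.0006
gripper_force: 0.0
```

Call:
apply_moves:
  steps:
    - {"translation": [0,0.07,0],"rotation": [0,0,0]}
    - {"translation": [0,0.18,0],"rotation": [0,0,0]}
    - {"translation": [-0.01,0.32,0],"rotation": [0,0,0]}
    - {"translation": [-0.01,0.46,0],"rotation": [0,0,0]}
    - {"translation": [-0.018,0.6,-0.05],"rotation": [0,0,0]}
    - {"translation": [-0.018,0.73,-0.14],"rotation": [0,0,0]}
    - {"translation": [-0.018,0.83,-0.24],"rotation": [0,0,0]}
    - {"translation": [-0.018,0.88,-0.34],"rotation": [0,0,0]}
    - {"translation": [-0.018,0.886,-0.4],"rotation": [0,0,0]}
    - {"translation": [-0.018,0.886,-0.42],"rotation": [0,0,0]}

```text
t: 2.6
eef_pos: [0.4711, 0.1054, 0.1189]
ee_rot: [-3.14, -0.004, -3.011]
force: [-0.7, -1.1, -0.6]
width: 0.0007
gripper_force: 0.0
```

```bash
python3 - <<'E'
from h import *
a=grab_frame("top");b=grab_frame("scene")
i=np.hstack([cv2.resize(a[150:260,200:360],None,fx=2.4,fy=2.4),cv2.resize(b[110:220,270:430],None,fx=2.4,fy=2.4)])
cv2.imwrite("pics/n1.png",i); s=get_state(); print(s["t"],s["eef_pos"],s["force"],hold_point_z if "hold_point_z" in globals() else "")
E
```

```text
2.7 [0.47207401 0.10496897 0.12073113] [-0.82106772  1.23087211  0.11337673] 0.0188
```

View pics/n1.png

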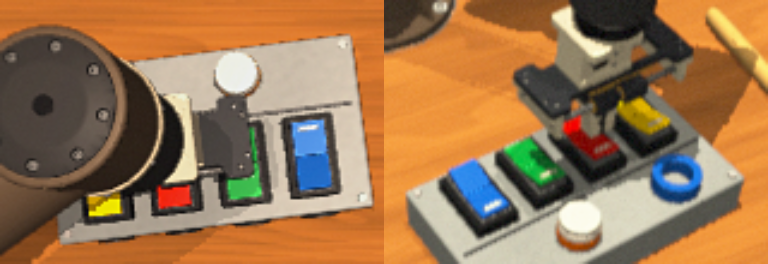

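The scene crop shows the shut fingertips right over the red rocker's far facet, at about (595,120) in the picture, clear of the tape and tin. Now I'll press gently.

Call:
apply_moves:
  steps:
    - {"translation": [0.003,0.008,-0.04],"rotation": [0,0,0]}
    - {"translation": [0.003,0.008,-0.075],"rotation": [0,0,0]}
    - {"translation": [0.003,0.008,-0.09],"rotation": [0,0,0]}
    - {"translation": [0.003,0.008,-0.1],"rotation": [0,0,0]}
    - {"translation": [0.003,0.008,-0.11],"rotation": [0,0,0]}
    - {"translation": [0.003,0.008,-0.118],"rotation": [0,0,0]}
    - {"translation": [0.003,0.008,-0.125],"rotation": [0,0,0]}
    - {"translation": [0.003,0.008,-0.13],"rotation": [0,0,0]}
    - {"translation": [0.003,0.008,-0.132],"rotation": [0,0,0]}
    - {"translation": [0.003,0.008,-0.132],"rotation": [0,0,0]}

```text
t: 3.53
eef_pos: [0.4735, 0.1082, 0.0887]
ee_rot: [3.141, 0.001, -3.012]
force: [1.0, 0.5, 1.3]
width: 0.0004
gripper_force: 0.8
```

Call:
apply_moves:
  steps:
    - {"translation": [0,0,-0.004],"rotation": [0,0,0]}
    - {"translation": [0,0,-0.006],"rotation": [0,0,0]}
    - {"translation": [0,0,-0.008],"rotation": [0,0,0]}
    - {"translation": [0,0,-0.01],"rotation": [0,0,0]}
    - {"translation": [0,0,-0.012],"rotation": [0,0,0]}
    - {"translation": [0,0,-0.012],"rotation": [0,0,0]}
    - {"translation": [0,0,-0.012],"rotation": [0,0,0]}
    - {"translation": [0,0,-0.012],"rotation": [0,0,0]}
    - {"translation": [0,0,-0.012],"rotation": [0,0,0]}
    - {"translation": [0,0,-0.012],"rotation": [0,0,0]}

```text
t: 4.37
eef_pos: [0.4736, 0.1082, 0.0878]
ee_rot: [3.141, 0.002, -3.011]
force: [-8.6, -0.5, 26.8]
width: 0.0005
gripper_force: 13.2
```

Firm stop at 27 N with z = 0.088, so the red switch is fully on. I'll lift and move over to green.

Call:
apply_moves:
  steps:
    - {"translation": [0,0,0.05],"rotation": [0,0,0]}
    - {"translation": [0,0,0.12],"rotation": [0,0,0]}
    - {"translation": [0,0,0.16],"rotation": [0,0,0]}
    - {"translation": [0.01,-0.05,0.16],"rotation": [0,0,0]}
    - {"translation": [0.02,-0.13,0.16],"rotation": [0,0,0]}
    - {"translation": [0.03,-0.22,0.16],"rotation": [0,0,0]}
    - {"translation": [0.04,-0.29,0.16],"rotation": [0,0,0]}
    - {"translation": [0.04,-0.309,0.16],"rotation": [0,0,0]}
    - {"translation": [0.04,-0.309,0.16],"rotation": [0,0,0]}
    - {"translation": [0.04,-0.309,0.16],"rotation": [0,0,0]}

```text
t: 5.2
eef_pos: [0.483, 0.0308, 0.1254]
ee_rot: [3.141, -0.0, -3.013]
force: [0.7, -0.5, -0.6]
width: 0.0007
gripper_force: 0.0
```

```bash
python3 - <<'E'
from h import *
a=grab_frame("top");b=grab_frame("scene")
i=np.hstack([cv2.resize(a[150:260,200:360],None,fx=2.4,fy=2.4),cv2.resize(b[110:220,270:430],None,fx=2.4,fy=2.4)])
cv2.imwrite("pics/n2.png",i); s=get_state(); print(s["t"],s["eef_pos"],s["force"])
E
```

```text
5.3 [0.48312947 0.03128816 0.1254715 ] [-0.89456251  0.19635164  0.26264927]
```

View pics/n2.png

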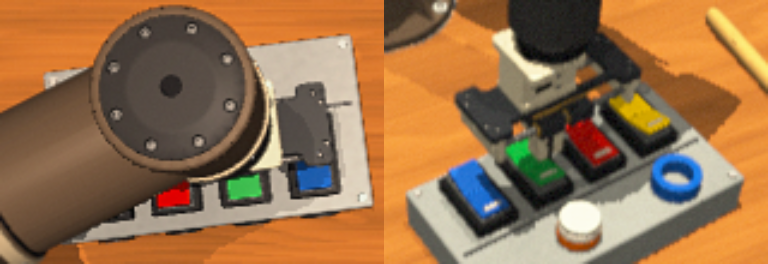

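The scene crop shows the red rocker with its far facet level, matching blue, and the fingertips over green's far facet at about (540,145). Now I'll press green.

Call:
apply_moves:
  steps:
    - {"translation": [0,0,-0.05],"rotation": [0,0,0]}
    - {"translation": [0,0,-0.09],"rotation": [0,0,0]}
    - {"translation": [0,0,-0.105],"rotation": [0,0,0]}
    - {"translation": [0,0,-0.12],"rotation": [0,0,0]}
    - {"translation": [0,0,-0.132],"rotation": [0,0,0]}
    - {"translation": [0,0,-0.142],"rotation": [0,0,0]}
    - {"translation": [0,0,-0.15],"rotation": [0,0,0]}
    - {"translation": [0,0,-0.156],"rotation": [0,0,0]}
    - {"translation": [0,0,-0.16],"rotation": [0,0,0]}
    - {"translation": [0,0,-0.16],"rotation": [0,0,0]}

```text
t: 6.13
eef_pos: [0.484, 0.0312, 0.0878]
ee_rot: [3.141, 0.002, -3.011]
force: [-7.8, 3.8, 23.9]
width: 0.0005
gripper_force: 12.0
```

Call:
apply_moves:
  steps:
    - {"translation": [0,0,0],"rotation": [0,0,0]}
    - {"translation": [0,0,0],"rotation": [0,0,0]}
    - {"translation": [0,0,0],"rotation": [0,0,0]}
    - {"translation": [0,0,0],"rotation": [0,0,0]}
    - {"translation": [0,0,0],"rotation": [0,0,0]}
    - {"translation": [0,0,0],"rotation": [0,0,0]}
    - {"translation": [0,0,0],"rotation": [0,0,0]}
    - {"translation": [0,0,0],"rotation": [0,0,0]}
    - {"translation": [0,0,0],"rotation": [0,0,0]}
    - {"translation": [0,0,0],"rotation": [0,0,0]}

```text
t: 6.97
eef_pos: [0.484, 0.0312, 0.0878]
ee_rot: [3.141, 0.003, -3.011]
force: [-8.3, 4.1, 23.8]
width: 0.0004
gripper_force: 11.9
```

Green shows the same stop, 24 N at z = 0.088. On to yellow.

Call:
apply_moves:
  steps:
    - {"translation": [0,0,0.06],"rotation": [0,0,0]}
    - {"translation": [0,0,0.13],"rotation": [0,0,0]}
    - {"translation": [0,0,0.16],"rotation": [0,0,0]}
    - {"translation": [-0.01,0.08,0.16],"rotation": [0,0,0]}
    - {"translation": [-0.03,0.2,0.16],"rotation": [0,0,0]}
    - {"translation": [-0.045,0.34,0.16],"rotation": [0,0,0]}
    - {"translation": [-0.06,0.47,0.16],"rotation": [0,0,0]}
    - {"translation": [-0.075,0.58,0.16],"rotation": [0,0,0]}
    - {"translation": [-0.08,0.619,0.16],"rotation": [0,0,0]}
    - {"translation": [-0.08,0.619,0.16],"rotation": [0,0,0]}

```text
t: 7.8
eef_pos: [0.463, 0.1874, 0.1253]
ee_rot: [3.141, 0.0, -3.009]
force: [0.2, -1.3, -0.1]
width: 0.0005
gripper_force: 0.0
```

```bash
python3 - <<'E'
from h import *
a=grab_frame("top");b=grab_frame("scene")
i=np.hstack([cv2.resize(a[150:260,200:360],None,fx=2.4,fy=2.4),cv2.resize(b[110:220,270:430],None,fx=2.4,fy=2.4)])
cv2.imwrite("pics/n3.png",i); s=get_state(); print(s["t"],s["eef_pos"],s["force"])
E
```

```text
7.9 [0.46278343 0.18521286 0.12512937] [ 0.56642907 -0.63673728 -0.49552183]
```

View pics/n3.png

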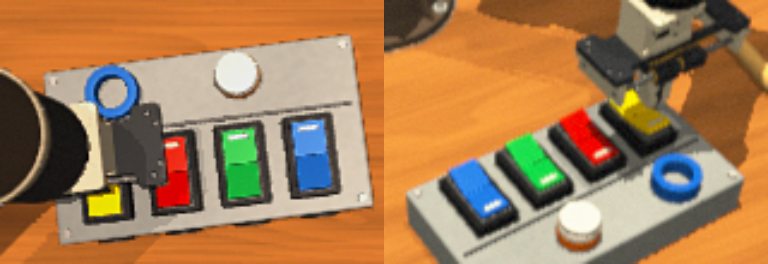

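Red, green and blue all look the same (far half light, near half raised and dark), so all three are on. The fingertips are over yellow's far facet at about (655,95), clear of the tape. Now I'll press yellow.

Call:
apply_moves:
  steps:
    - {"translation": [0,0,-0.05],"rotation": [0,0,0]}
    - {"translation": [0,0,-0.09],"rotation": [0,0,0]}
    - {"translation": [0,0,-0.105],"rotation": [0,0,0]}
    - {"translation": [0,0,-0.12],"rotation": [0,0,0]}
    - {"translation": [0,0,-0.132],"rotation": [0,0,0]}
    - {"translation": [0,0,-0.142],"rotation": [0,0,0]}
    - {"translation": [0,0,-0.15],"rotation": [0,0,0]}
    - {"translation": [0,0,-0.156],"rotation": [0,0,0]}
    - {"translation": [0,0,-0.16],"rotation": [0,0,0]}
    - {"translation": [0,0,-0.16],"rotation": [0,0,0]}

```text
t: 8.73
eef_pos: [0.4636, 0.1852, 0.0878]
ee_rot: [-3.141, 0.001, -3.011]
force: [-7.9, -4.7, 24.8]
width: 0.0005
gripper_force: 12.5
```

Call:
apply_moves:
  steps:
    - {"translation": [0,0,0],"rotation": [0,0,0]}
    - {"translation": [0,0,0],"rotation": [0,0,0]}
    - {"translation": [0,0,0],"rotation": [0,0,0]}
    - {"translation": [0,0,0],"rotation": [0,0,0]}
    - {"translation": [0,0,0],"rotation": [0,0,0]}
    - {"translation": [0,0,0],"rotation": [0,0,0]}
    - {"translation": [0,0,0],"rotation": [0,0,0]}
    - {"translation": [0,0,0],"rotation": [0,0,0]}
    - {"translation": [0,0,0],"rotation": [0,0,0]}
    - {"translation": [0,0,0],"rotation": [0,0,0]}

```text
t: 9.57
eef_pos: [0.4636, 0.1852, 0.0878]
ee_rot: [-3.141, 0.001, -3.011]
force: [-7.9, -5.3, 24.6]
width: 0.0001
gripper_force: 12.4
```

Call:
apply_moves:
  steps:
    - {"translation": [0,0,0.06],"rotation": [0,0,0]}
    - {"translation": [0,0,0.14],"rotation": [0,0,0]}
    - {"translation": [0,0,0.25],"rotation": [0,0,0]}
    - {"translation": [0,0,0.38],"rotation": [0,0,0]}
    - {"translation": [0,-0.05,0.5],"rotation": [0,0,0]}
    - {"translation": [0,-0.15,0.58],"rotation": [0,0,0]}
    - {"translation": [0,-0.28,0.6],"rotation": [0,0,0]}
    - {"translation": [0,-0.4,0.6],"rotation": [0,0,0]}
    - {"translation": [0,-0.48,0.6],"rotation": [0,0,0]}
    - {"translation": [0,-0.5,0.6],"rotation": [0,0,0]}

```text
t: 10.4
eef_pos: [0.4627, 0.0584, 0.2359]
ee_rot: [3.141, 0.001, -3.014]
force: [-0.6, -0.1, 0.1]
width: 0.0002
gripper_force: 0.0
```

```bash
python3 - <<'E'
from h import *
a=grab_frame("top");b=grab_frame("scene")
i=np.hstack([a[100:320,120:520],b[100:320,120:520]])
cv2.imwrite("pics/n4.png",i); s=get_state(); print(s["t"],s["eef_pos"],s["force"])
E
```

```text
10.5 [0.46313783 0.05979476 0.23568782] [ 0.80390548 -0.05054672 -0.97289868]
```

View pics/n4.png

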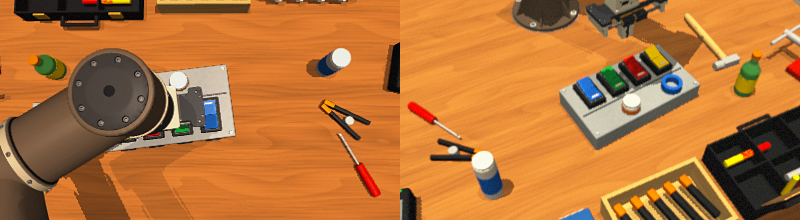

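In the scene crop all four rockers, around (590–655, 55–90), look alike and on. The tape, tin, bottle, can and tools are where they were, and the arm is clear of everything.

```bash
python3 -c "
from station import *
print(job_done())"
```

```text
the job is handed in; nothing more can be done
None
```

I pressed the red, green and yellow switches on in that order, each to its hard stop at about 25 N. In the last pictures the blue lamp switch was still on and nothing lying around had moved. The job was handed in at about 10.5 s; no verdict came back.

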